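# Fit the finished shaft through the brass wheel

## Task

Slide the clamping fixture's jaw fully open by its black post, lift the steel shaft straight out of the fixture, and put its shank down through the centre bore of the brass wheel that lies on the four-post stand, lowering it gently and not letting it drop, until its collar sits flush on the hub. Leave the jaw open, the wheel lying flat and centred on its stand, and do not disturb the spare wheel, the tray stack or the rack of wheels.

Things in the scene. Friction and masses are not known exactly. Their poses are not given: they have to be found in the camera images.
- vise: Clamping fixture, fixed to the bench (place and yaw vary): grey base plate 100 x 190 x 8 mm with a dark steel block 60 x 50 mm, its top 45 mm above the bench, bored from above with a 24 mm hole in which the shaft stands. Origin: on the bench, on the axis of that hole; z up; the jaw slides open along the fixture's +y; base plate from y = -45 to +145 mm.
- jaw (a joint): Sliding jaw of the fixture, in m: 0 shut, 0.055 fully open; it stays where it is left (about 3 N of friction). A steel block 56 mm wide with a dark fork plate, 81 to 90 mm above the bench, whose prongs straddle the shaft's head just above the collar and hold it down until the jaw has moved about 40 mm.
- jaw_grip (a point): Centre of the top of the upright black round post on the jaw, 18 mm in diameter and 50 mm high (its top is 140 mm, its foot 90 mm above the bench). With the jaw shut it stands 70 mm along the fixture's +y from the shaft's axis. It travels with the jaw; axes as the fixture's.
- shaft: Plain steel shaft, 126 mm long, 0.3 kg, standing upright in the fixture. Origin: centre of the shank's lower end, z along the shaft to the head. Shank 20 mm thick from z = 0 to 65 mm (first 5 mm tapered from 14 mm), collar 40 mm thick from 65 to 71 mm, round head to grip 24 mm thick from 71 to 126 mm. In the fixture its lower end is 8 mm above the bench, 37 mm deep in the block.
- stand: Stand fixed to the bench (place and yaw vary): aluminium plate 120 x 120 x 10 mm with four white posts 16 mm in diameter, 46 mm from its centre, whose tops are 75 mm above the bench. Empty in the middle. Origin: on the bench under its centre, z up.
- wheel: Loose brass wheel, 0.45 kg, lying flat on the stand's posts: rim 110 mm outside, 76 mm inside diameter, 12 mm thick; five spokes; hub 40 mm in diameter, 16 mm high, with a 23 mm bore right through. Origin: centre of the bore at the underside (75 mm above the bench), z up; hub top at z = 16 mm. The shaft's lower end is at z = -49 mm when its collar sits on the hub.
- spare_wheel: Bystander: a second wheel, the same as the first, lying on the bench. Origin: centre of its underside.
- trays: Bystander: three stacked clear plastic trays, 130 x 190 mm, 48 mm high. Origin: centre of the underside.
- rack: Bystander, fixed: steel rack 150 x 220 mm with six brass wheels standing in it, 117 mm high. Origin: on the bench under its centre.
Not all that is in view belongs to the job. Several things look just like the stand: the one meant starts farthest from the robot's base.

How it is judged:
On the way, in this order (a step that is already met when the one before it is completed fails the run):
1. the jaw is slid open while the shaft still stands in the fixture (value of joint jaw above 0.047 m and z of shaft in the frame of vise below 0.02 m and horizontal distance between shaft and vise below 0.01 m), for 0.2 s.
2. the shaft is lifted clear of the fixture's block (z of shaft in the frame of vise above 0.05 m), for 0.1 s.
At the end, for the whole second after the job is handed in: Shank down through the wheel's bore, collar on hub (within 2.5 mm of home; end within 5 mm of bore axis, axes within 0.06 rad); wheel flat (0.05 rad) on the stand's posts, within 15 mm of its centre; jaw open over 45 mm; shaft and wheel at rest (under 0.02 m/s) (z of shaft in the frame of wheel between -0.052 and -0.0465 m and horizontal distance between shaft and wheel below 0.005 m and angle between the z axis of shaft and the z axis of wheel, either way round below 0.06 rad and angle between wheel's own z axis and vertical below 0.05 rad and horizontal distance between wheel and stand below 0.015 m and z of wheel in the frame of stand between 0.072 and 0.079 m and value of joint jaw above 0.045 m and linear speed of each of shaft, wheel below 0.02 m/s); the robot touches nothing.
It fails at once if the shaft is dropped through the bore (faster than 0.35 m/s in it) (horizontal distance between shaft and wheel below 0.01 m and z of shaft in the frame of wheel between -0.06 and 0.016 m and linear speed of shaft above 0.35 m/s).
It fails at once if the spare wheel is moved by more than 30 mm (distance of spare_wheel from where it was at the start of the episode above 0.03 m).
It fails at once if the tray stack is moved by more than 30 mm (distance of trays from where it was at the start of the episode above 0.03 m).
It fails at once if the rack is struck (over 15 N) (contact force between rack and the arm above 15 N or contact force between rack and the fingers above 15 N or contact force between rack and shaft above 15 N).
It also fails if it takes over 58 s, if anything falls off the work surface, if the arm or the gripper's body presses on something with over 40 N, if the wrist force passes 120 N, or if a joint passes its speed limit or range.

## Robot

A 6-joint arm with a two-finger parallel gripper is mounted at the origin on the work surface. World frame = base frame: x ahead of the robot, y to its left, z up, the work surface at z = 0. Lengths are in m, angles in rad, forces in N, time in s.
With the tool pointing down it reaches from about 0.25 to 0.8 m from the base axis. Payload 8.5 kg.
Tool frame: the origin (TCP) lies midway between the tips of the shut fingers; the grasp point (between the pads) lies 19 mm behind it; z points along the fingers, y is the line along which they close (so a half turn about z gives the same grasp; the last joint's range is limited). The gripper opens to 85 mm and grips with 20 to 120 N. Pads are 22 mm wide; open, the fingers measure 114 mm over their backs; the gripper's body (76 mm by 85 mm) begins 54 mm behind the grasp point. The pads swing forward as they close: fully open they stand 13 mm farther back than shut.
Start: joints at [1.196, 0.238, -0.013, 1.319, 0, 1.571], TCP at [0.192, 0.489, 0.231] pointing down, gripper open.
Joint ranges: [-2.66, 2.66], [-1.03, 1.9], [-1.14, 1.46], [-1.82, 2.27], [-1.45, 1.34], [-3.14, 3.14]. Speed limits (rad/s): [2.22, 2.22, 2.79, 3.14, 3.14, 3.14].

## Interface

Orientations are given as a rotation vector (axis times angle).
In Python, from workcell import arm gives the robot as it stands.
- The arm moves only by the tool play_rows, never from a script. Its argument "series" is a list of rows, each an object with "claw": the opening, from 0 (shut) to 1 (fully open); "delta_pos": the shift along the tool's x, y, z in m, a list of three; "turn": the turn about the tool's z in rad. A call has 1 to 8 rows; each row shifts and turns the commanded pose from where the row before left it, along the tool's axes as they then stand; what a row does not reach is not made up. A row lasts 1/10 s, in which the tool goes at most 50 mm and 8.59 degrees, less where a joint would pass 70% of its speed; a pose out of reach is approached as far as the arm can. A call with a gripper value outside its range is refused whole. The fingers move at their own pace and stop on an object; the grip force is fixed at half the most. Time passes only in rows, so rows that do not move let the fingers close. It gives the time, the measured TCP pose, the force, the opening and the grip force at its end, in the units of the state.
- arm.state(): the state, without advancing time (a new reading comes with each control period).
- arm.camera(name): name is "scene" or "top" or "wrist"; returns (picture, depth): 420x560x3 uint8, red, green, blue; 420x560 float32, m along the optical axis (not along the pixel's ray), 0 where there is no reading.
- arm.get_calibration(name): a dict with "intrinsics" (3x3 intrinsics, pixels), "R" (3x3) and "t" (3): a world point X has camera coordinates R X + t; the wrist camera has in their place "hand_eye" (4x4, takes a point from camera to tool coordinates, whose origin is the TCP and whose axes are the flange's). Camera axes: x right, y down, z forward; pixel columns grow to the right and rows downward; lengths in m; the calibration is good to about 2 mm. The wrist camera is an equidistant fisheye: a pixel r from the principal point sees the ray r / f radians off the axis. A picture is of the moment at which its call begins: read the wrist's pose just before it. get_calibration takes no time and is no camera call.
- arm.hand_in(): hands the job in; it is judged then, once.
Trained networks look in the newest picture that a camera, given by its name, has taken for a name from the list of things; names that differ only in an ending like _2 or _b are one class to them, and where a whole thing is asked for, a point or a joint stands for the part that bears it (a point fixed in the world has none). Each returns a list of dicts, best first, with "confidence" (0 to 1); they miss things now and then, are a little off and sometimes report something else, mostly with a low value. They report only what shows in the picture. A call takes as long as a camera call. They do not tell look-alikes from the thing itself.
- arm.boxes_of(camera, thing): "point" ([x, y, z] in m, in world coordinates, good to about 4 mm: the middle of the surface that is visible of it).
- arm.cut_out(camera, thing): "region" (420x560 bool, what is visible of it).
The state is a dict: "time_s": time; "joints": joint angles; "qd": joint speeds; "tau": joint torques, N m; "eef_pos": TCP position; "ee_rot": TCP orientation; "contact_force": force on the tool from outside, world axes, zero at the start; "wrist_torque": the same for the moment, N m; "opening": opening from 0.0 (shut) to 1.0 (fully open); "gripper_force": force on a finger pad.
Only numpy, scipy, OpenCV 4.12 (cv2) and the standard library are available. Lean on these libraries where they do the work, as an engineer would, in place of code of your own. Each camera call takes 0.05 s, during which the arm holds its last target. There are 200 camera calls.

## Working session

There is one attempt and no reset: what is moved stays moved. The work goes in short steps, Python scripts to look and compute and a tool call to move; the robot and the scene stay as the last step left them, time stands still between calls to the robot, and variables do not carry over. Pictures are saved under pics/ and viewed, at most 10 in all, crops included, and the job is handed in when it is done.

Besides the shell and the picture viewer there is one more tool, called after "Request:" in YAML: its name, and indented under it one key for each argument. play_rows: Moves the arm, as the interface text tells. Its arguments: {"type":"object","properties":{"series":{"type":"array"}},"required":["series"]}

```bash
mkdir -p pics; ls
cat > h.py <<'E'
import numpy as np,cv2
from workcell import arm
def world(cam,u,v,d):
    c=arm.get_calibration(cam);K=np.array(c["intrinsics"])
    p=np.array([(u-K[0,2])/K[0,0]*d,(v-K[1,2])/K[1,1]*d,d])
    return np.array(c["R"]).T@(p-np.array(c["t"]))
def cloud(cam,D,mask=None):
    c=arm.get_calibration(cam);K=np.array(c["intrinsics"])
    m=(D>0) if mask is None else mask&(D>0)
    v,u=np.nonzero(m);d=D[v,u]
    P=np.stack([(u-K[0,2])/K[0,0]*d,(v-K[1,2])/K[1,1]*d,d],1)
    return (P-np.array(c["t"]))@np.array(c["R"])
E
python3 - <<'E'
from h import *
np.set_printoptions(precision=4,suppress=True)
s=arm.state();print(s)
for c in("scene","top"):
    im,D=arm.camera(c);cv2.imwrite(f"pics/{c}0.png",im[...,::-1]);np.save(f"{c}D.npy",D)
    for t in("vise","jaw","jaw_grip","shaft","stand","wheel","spare_wheel","trays","rack"):
        print(c,t,[(np.round(b["point"],3).tolist(),round(b["confidence"],2)) for b in arm.boxes_of(c,t)[:5]])
print(arm.get_calibration("wrist"))
E
```

```text
pics
{'time_s': 0.0, 'joints': array([ 1.196 ,  0.2388, -0.0143,  1.3192,  0.    ,  1.5708]), 'qd': array([0.    , 0.0004, 0.0004, 0.0007, 0.0017, 0.0012]), 'tau': array([ -0.0008, -53.8772,  34.6439,   0.0186,  -0.    ,  -0.    ]), 'eef_pos': array([0.192 , 0.4882, 0.2307]), 'ee_rot': array([-0.5852, -3.0863,  0.0023]), 'contact_force': array([-0.0321,  0.5107, -0.1044]), 'wrist_torque': array([-0.03  , -0.0075,  0.0027]), 'gripper_force': 0.0, 'opening': 0.9983154393626072}
scene vise [([0.551, 0.196, 0.01], 0.75)]
scene jaw [([0.549, 0.191, 0.084], 0.64)]
scene jaw_grip [([0.541, 0.189, 0.092], 0.72)]
scene shaft [([0.544, 0.14, 0.11], 0.57)]
scene stand [([0.395, 0.009, 0.01], 0.89), ([0.319, -0.178, 0.009], 0.64), ([0.545, -0.16, 0.006], 0.59)]
scene wheel [([0.532, -0.172, 0.089], 0.56)]
scene spare_wheel [([0.735, -0.013, 0.009], 0.56)]
scene trays [([0.784, 0.26, 0.034], 0.94)]
scene rack [([0.795, -0.192, 0.074], 0.67)]
top vise [([0.524, 0.173, 0.02], 0.92)]
top jaw [([0.527, 0.173, 0.093], 0.68)]
top jaw_grip [([0.524, 0.176, 0.092], 0.88)]
top shaft [([0.53, 0.173, 0.093], 0.69), ([0.535, 0.124, 0.118], 0.64)]
top stand [([0.386, -0.007, 0.006], 0.95), ([0.515, -0.17, 0.009], 0.86), ([0.314, -0.184, 0.014], 0.84), ([0.34, 0.196, 0.01], 0.63)]
top wheel [([0.526, -0.176, 0.091], 0.61)]
top spare_wheel [([0.737, -0.019, 0.009], 0.92)]
top trays [([0.77, 0.258, 0.039], 0.58)]
top rack [([0.753, -0.239, 0.055], 0.9)]
{'intrinsics': array([[325.1923,   0.    , 277.6127],
       [  0.    , 325.1923, 209.3199],
       [  0.    ,   0.    ,   1.    ]]), 'hand_eye': array([[-0.    , -0.9465, -0.3227,  0.083 ],
       [ 1.    , -0.0004,  0.001 ,  0.    ],
       [-0.001 , -0.3227,  0.9465, -0.144 ],
       [ 0.    ,  0.    ,  0.    ,  1.    ]])}
```

View pics/top0.png

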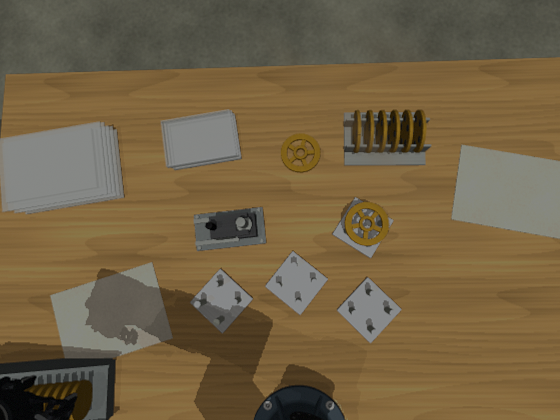

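View pics/scene0.png

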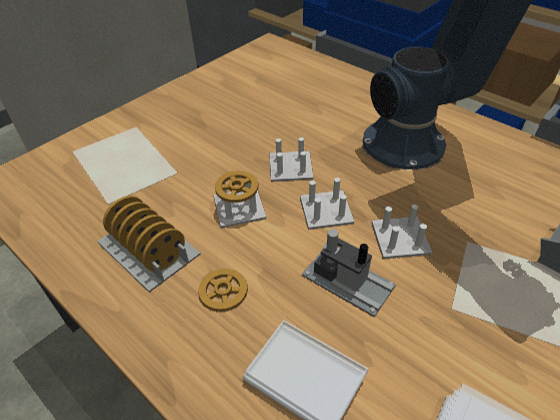

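Run:
```python
from h import *
np.set_printoptions(precision=4,suppress=True)
D=np.load("topD.npy");P=cloud("top",D)
def near(c,r,z0,z1):
    m=(np.hypot(P[:,0]-c[0],P[:,1]-c[1])<r)&(P[:,2]>z0)&(P[:,2]<z1);return P[m]
def rect(q):
    return cv2.minEnclosingCircle(q[:,:2].astype(np.float32)*1000), q[:,:2].mean(0), np.median(q[:,2]),len(q)
print("post",rect(near((.525,.175),.06,.128,.15)))
print("head",rect(near((.535,.124),.05,.118,.142)))
print("wheel",rect(near((.526,-.176),.07,.079,.1)))
print("base",cv2.minAreaRect(near((.525,.173),.16,.004,.016)[:,:2].astype(np.float32)*1000))
q=near((.525,.173),.1,.076,.1);print("fork",cv2.minAreaRect(q[:,:2].astype(np.float32)*1000))
q=near((.525,.173),.15,.0,.16)
for z in np.arange(0,.16,.01): print(round(z,2),((q[:,2]>=z)&(q[:,2]<z+.01)).sum(),end=' ')
```

```text
post (((531.6790771484375, 163.6248016357422), 47.53403091430664), array([0.5321, 0.1557]), np.float64(0.13481048802593898), 127)
head (((535.3341674804688, 127.43347930908203), 11.852802276611328), array([0.5348, 0.1266]), np.float64(0.13396893751065836), 83)
wheel (((530.324462890625, -179.6505126953125), 55.0590934753418), array([ 0.5299, -0.1793]), np.float64(0.08701070110500327), 1138)
base ((522.5125732421875, 170.4446258544922), (303.1690979003906, 310.338623046875), 25.025569915771484)
fork ((532.2385864257812, 160.7261199951172), (56.38059616088867, 103.96127319335938), 5.434445858001709)
0.0 4414 0.01 566 0.02 27 0.03 29 0.04 172 0.05 13 0.06 9 0.07 94 0.08 369 0.09 341 0.1 14 0.11 16 0.12 15 0.13 108 0.14 15 0.15 0
```

The top view shows the fixture at about (230,228) with the post at (210,226) and the head at (242,223). The wheel on its stand is at (365,222), and the look-alike stands nearer the base are empty. The scene view agrees, so the target stand is the one carrying the wheel.

```bash
cat >> h.py <<'E'
from scipy.spatial.transform import Rotation as R
def plan(target,ydir):
    """tool-frame delta to put TCP at target, and turn so that tool y is along ydir (mod pi)"""
    s=arm.state();Q=R.from_rotvec(s["ee_rot"]).as_matrix();p=np.array(s["eef_pos"])
    d=Q.T@(np.array(target)-p); y=Q.T@np.append(ydir,0)
    a=np.arctan2(-y[0],y[1]); a=(a+np.pi/2)%np.pi-np.pi/2
    print("t",s["time_s"],"tcp",p,"axes x",Q[:,0],"z",Q[:,2],"delta",d.round(4),"turn",round(a,4),"q6",s["joints"][5])
E
python3 - <<'E'
from h import *
np.set_printoptions(precision=4,suppress=True)
P=cloud("top",np.load("topD.npy"))
m=(np.hypot(P[:,0]-.53,P[:,1]-.197)<.035)&(P[:,2]>.125)&(P[:,2]<.15);q=P[m];print(cv2.minEnclosingCircle(q[:,:2].astype(np.float32)*1000),q.mean(0),len(q))
h=np.array([.5353,.1274]);po=q.mean(0)[:2];v=po-h;print(np.linalg.norm(v),np.degrees(np.arctan2(v[1],v[0])))
for z in(.23,.12):plan([*po,z],[v[1],-v[0]])
E
```

```text
((528.2141723632812, 202.0953826904297), 8.908843994140625) [0.5274 0.2008 0.1379] 52
0.07383291397347128 96.17916256690371
t 1.0 tcp [0.1922 0.4885 0.2313] axes x [-0.9306  0.3661 -0.    ] z [-0. -0. -1.] delta [-0.4172 -0.145   0.0013] turn 1.0881 q6 1.570809530393755
t 1.0 tcp [0.1922 0.4885 0.2313] axes x [-0.9306  0.3661 -0.    ] z [-0. -0. -1.] delta [-0.4172 -0.145   0.1113] turn 1.0881 q6 1.570809530393755
```

Request:
play_rows:
  series:
    - {"claw": 1, "delta_pos": [-0.04, -0.014, 0], "turn": 0}
    - {"claw": 1, "delta_pos": [-0.04, -0.014, 0], "turn": 0}
    - {"claw": 1, "delta_pos": [-0.04, -0.014, 0], "turn": 0}
    - {"claw": 1, "delta_pos": [-0.04, -0.014, 0], "turn": 0}
    - {"claw": 1, "delta_pos": [-0.04, -0.014, 0], "turn": 0}
    - {"claw": 1, "delta_pos": [-0.04, -0.014, 0], "turn": 0}
    - {"claw": 1, "delta_pos": [-0.04, -0.014, 0], "turn": 0}
    - {"claw": 1, "delta_pos": [-0.04, -0.014, 0], "turn": 0}

```text
time_s: 1.8
eef_pos: [0.4501, 0.2658, 0.2315]
ee_rot: [0.585, 3.086, 0.0]
contact_force: [-0.1, 0.8, 0.5]
opening: 0.998
gripper_force: 0.0
```

Request:
play_rows:
  series:
    - {"claw": 1, "delta_pos": [-0.04, -0.014, 0], "turn": 0}
    - {"claw": 1, "delta_pos": [-0.04, -0.014, 0], "turn": 0}
    - {"claw": 1, "delta_pos": [0, 0, 0], "turn": 0.14}
    - {"claw": 1, "delta_pos": [0, 0, 0], "turn": 0.14}
    - {"claw": 1, "delta_pos": [0, 0, 0], "turn": 0.14}
    - {"claw": 1, "delta_pos": [0, 0, 0], "turn": 0.14}
    - {"claw": 1, "delta_pos": [0, 0, 0], "turn": 0.14}
    - {"claw": 1, "delta_pos": [0, 0, 0], "turn": 0.14}

```text
time_s: 2.6
eef_pos: [0.5132, 0.2118, 0.2312]
ee_rot: [-1.801, -2.574, 0.0]
contact_force: [0.7, -0.2, -0.4]
opening: 1.003
gripper_force: 0.0
```

Request:
play_rows:
  series:
    - {"claw": 1, "delta_pos": [0, 0, 0], "turn": 0.14}
    - {"claw": 1, "delta_pos": [0, 0, 0], "turn": 0.1}
    - {"claw": 1, "delta_pos": [0, 0, 0], "turn": 0}
    - {"claw": 1, "delta_pos": [0, 0, 0], "turn": 0}

```text
time_s: 3.0
eef_pos: [0.5132, 0.2118, 0.2313]
ee_rot: [2.085, 2.35, -0.0]
contact_force: [-1.0, 0.2, -0.3]
opening: 0.998
gripper_force: 0.0
```

```bash
cat >> h.py <<'E'
def wpix2ray(u,v):
    c=arm.get_calibration("wrist");K=np.array(c["intrinsics"])
    a,b=u-K[0,2],v-K[1,2];r=np.hypot(a,b);th=r/K[0,0];s=np.where(r>0,np.sin(th)/np.maximum(r,1e-9),0)
    return np.stack([a*s,b*s,np.cos(th)],-1)
def wcloud(D,s,mask=None):
    m=(D>0) if mask is None else mask&(D>0)
    v,u=np.nonzero(m);d=wpix2ray(u.astype(float),v.astype(float));P=d*(D[v,u]/d[:,2])[:,None]
    H=np.array(arm.get_calibration("wrist")["hand_eye"]);P=P@H[:3,:3].T+H[:3,3]
    return P@R.from_rotvec(s["ee_rot"]).as_matrix().T+s["eef_pos"]
def circ(P,c,r,z0,z1):
    q=P[(np.hypot(P[:,0]-c[0],P[:,1]-c[1])<r)&(P[:,2]>z0)&(P[:,2]<z1)]
    if len(q)<5: return print("few",len(q))
    (x,y),rr=cv2.minEnclosingCircle(q[:,:2].astype(np.float32)*1000);print("circ",x,y,"r",rr,"mean",q.mean(0),"zmed",np.median(q[:,2]),len(q));return q
E
cat > look.py <<'E'
import sys
from h import *
np.set_printoptions(precision=4,suppress=True)
s=arm.state();im,D=arm.camera("wrist");cv2.imwrite(f"pics/{sys.argv[1]}.png",im[...,::-1])
P=wcloud(D,s)
E
python3 - <<'E'
import sys;sys.argv=["","w1"]
exec(open("look.py").read())
circ(P,(.527,.2),.035,.125,.15);circ(P,(.535,.127),.03,.125,.15)
for t in("jaw_grip","shaft"):
    b=arm.boxes_of("wrist",t);print(t,[(x["point"],x["confidence"]) for x in b[:2]])
plan([.5277,.201,.12],[.994,.107])
E
```

```text
circ 527.3441772460938 205.01608276367188 r 9.05669116973877 mean [0.5267 0.2069 0.139 ] zmed 0.1408481195636035 501
circ 534.2239990234375 130.8529052734375 r 12.565624237060547 mean [0.534  0.1334 0.1338] zmed 0.13483524176470707 578
jaw_grip [([0.5252, 0.1913, 0.0902], 0.67), ([0.689, -0.0164, 0.0118], 0.63)]
shaft [([0.5367, 0.142, 0.1164], 0.67)]
t 3.15 tcp [0.5131 0.2118 0.2313] axes x [-0.1176  0.9931 -0.0001] z [-0.     -0.0001 -1.    ] delta [-0.0124  0.0132  0.1113] turn 0.0106 q6 1.844435768902039
```

View pics/w1.png

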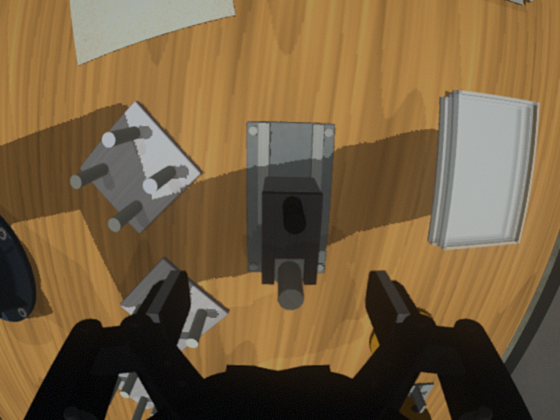

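The view shows the post at about (293,213) and the shaft head at about (290,290), both between the fingers. I'll descend onto the post.

Request:
play_rows:
  series:
    - {"claw": 1, "delta_pos": [-0.005, 0.007, 0.02], "turn": 0.01}
    - {"claw": 1, "delta_pos": [-0.0055, 0.0065, 0.03], "turn": 0}
    - {"claw": 1, "delta_pos": [0, 0, 0.03], "turn": 0}
    - {"claw": 1, "delta_pos": [0, 0, 0.03], "turn": 0}
    - {"claw": 1, "delta_pos": [0, 0, 0.019], "turn": 0}
    - {"claw": 0, "delta_pos": [0, 0, 0], "turn": 0}
    - {"claw": 0, "delta_pos": [0, 0, 0], "turn": 0}
    - {"claw": 0, "delta_pos": [0, 0, 0], "turn": 0}

```text
time_s: 3.95
eef_pos: [0.5286, 0.2032, 0.1037]
ee_rot: [2.099, 2.336, 0.003]
contact_force: [-0.8, -0.2, -0.3]
opening: 0.515
gripper_force: 0.0
```

Request:
play_rows:
  series:
    - {"claw": 0, "delta_pos": [0, 0, 0], "turn": 0}
    - {"claw": 0, "delta_pos": [0, 0, 0], "turn": 0}
    - {"claw": 0, "delta_pos": [0, 0, 0], "turn": 0}

```text
time_s: 4.25
eef_pos: [0.5274, 0.203, 0.1036]
ee_rot: [-2.1, -2.336, -0.001]
contact_force: [-4.0, -0.6, 8.6]
opening: 0.192
gripper_force: 58.5
```

Request:
play_rows:
  series:
    - {"claw": 0, "delta_pos": [0.006, 0, 0], "turn": 0}
    - {"claw": 0, "delta_pos": [0.008, 0, 0], "turn": 0}
    - {"claw": 0, "delta_pos": [0.008, 0, 0], "turn": 0}
    - {"claw": 0, "delta_pos": [0.008, 0, 0], "turn": 0}
    - {"claw": 0, "delta_pos": [0.008, 0, 0], "turn": 0}
    - {"claw": 0, "delta_pos": [0.008, 0, 0], "turn": 0}
    - {"claw": 0, "delta_pos": [0.006, 0, 0], "turn": 0}
    - {"claw": 0, "delta_pos": [0.002, 0, 0], "turn": 0}

```text
time_s: 5.05
eef_pos: [0.5225, 0.253, 0.1036]
ee_rot: [2.098, 2.329, -0.007]
contact_force: [2.3, -28.0, 11.9]
opening: 0.195
gripper_force: 59.6
```

Request:
play_rows:
  series:
    - {"claw": 0, "delta_pos": [0, 0, 0], "turn": 0}
    - {"claw": 0, "delta_pos": [0, 0, 0], "turn": 0}
    - {"claw": 0, "delta_pos": [0, 0, 0], "turn": 0}

```text
time_s: 5.35
eef_pos: [0.5225, 0.253, 0.1036]
ee_rot: [2.1, 2.329, -0.005]
contact_force: [0.6, -19.1, 10.7]
opening: 0.193
gripper_force: 59.4
```

Request:
play_rows:
  series:
    - {"claw": 1, "delta_pos": [0, 0, 0], "turn": 0}
    - {"claw": 1, "delta_pos": [0, 0, 0], "turn": 0}
    - {"claw": 1, "delta_pos": [0, 0, 0], "turn": 0}
    - {"claw": 1, "delta_pos": [0, 0, 0], "turn": 0}
    - {"claw": 1, "delta_pos": [0, 0, -0.02], "turn": 0}
    - {"claw": 1, "delta_pos": [0, 0, -0.03], "turn": 0}
    - {"claw": 1, "delta_pos": [0, 0, -0.03], "turn": 0}
    - {"claw": 1, "delta_pos": [0, 0, -0.03], "turn": 0}

```text
time_s: 6.15
eef_pos: [0.5218, 0.2568, 0.2134]
ee_rot: [-2.1, -2.336, 0.0]
contact_force: [0.1, 0.1, -0.6]
opening: 1.004
gripper_force: 0.0
```

Request:
play_rows:
  series:
    - {"claw": 1, "delta_pos": [-0.03, 0, -0.01], "turn": 0}
    - {"claw": 1, "delta_pos": [-0.03, 0, 0], "turn": 0}
    - {"claw": 1, "delta_pos": [-0.03, 0, 0], "turn": 0}
    - {"claw": 1, "delta_pos": [-0.03, 0, 0], "turn": 0}
    - {"claw": 1, "delta_pos": [-0.01, 0, 0], "turn": 0}
    - {"claw": 1, "delta_pos": [0, 0, 0], "turn": 0}
    - {"claw": 1, "delta_pos": [0, 0, 0], "turn": 0}

```text
time_s: 6.85
eef_pos: [0.5358, 0.128, 0.2223]
ee_rot: [-2.101, -2.336, -0.001]
contact_force: [0.3, 0.2, -0.4]
opening: 1.0
gripper_force: 0.0
```

Run:
```python
import sys;sys.argv=["","w2"]
exec(open("look.py").read())
circ(P,(.522,.255),.035,.137,.15);q=circ(P,(.534,.130),.03,.131,.14)
circ(P,(.534,.130),.03,.095,.128)
_,D=arm.camera("top");T=cloud("top",D)
print("top");circ(T,(.522,.255),.035,.125,.15);circ(T,(.534,.130),.03,.131,.14)
plan([.5345,.130,.095],[.995,.1])
```

```text
circ 522.5208740234375 254.63714599609375 r 8.962386131286621 mean [0.5226 0.2543 0.1411] zmed 0.1412090451710248 510
circ 534.6092529296875 130.4153594970703 r 11.94157600402832 mean [0.5345 0.1313 0.1351] zmed 0.13521067285898522 742
circ 534.3714599609375 133.8218994140625 r 11.491268157958984 mean [0.5337 0.1398 0.1124] zmed 0.11291801380344965 288
top
few 0
circ 535.0457763671875 126.22695922851562 r 10.967107772827148 mean [0.5344 0.1252 0.1336] zmed 0.13356030776438615 53
t 6.95 tcp [0.5357 0.1284 0.2222] axes x [-0.1069  0.9943  0.0002] z [-0.0002  0.0002 -1.    ] delta [ 0.0017 -0.001   0.1272] turn 0.007 q6 1.6987705434658749
```

View pics/w2.png

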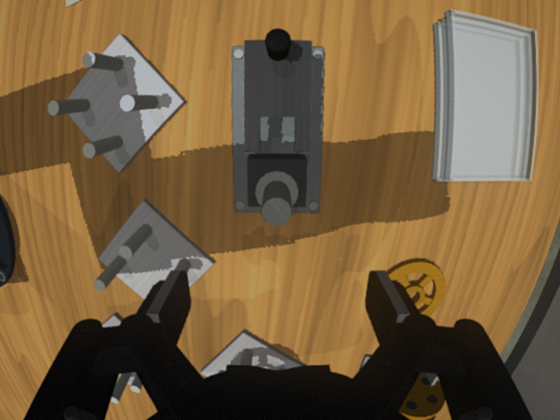

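The jaw is fully open: the post is 124.8 mm from the shaft axis. The shaft stands free at about (277,205) in the image. Now I'll grasp it.

Request:
play_rows:
  series:
    - {"claw": 1, "delta_pos": [0.0017, -0.001, 0.02], "turn": 0}
    - {"claw": 1, "delta_pos": [0, 0, 0.03], "turn": 0}
    - {"claw": 1, "delta_pos": [0, 0, 0.03], "turn": 0}
    - {"claw": 1, "delta_pos": [0, 0, 0.03], "turn": 0}
    - {"claw": 1, "delta_pos": [0, 0, 0.018], "turn": 0}
    - {"claw": 0, "delta_pos": [0, 0, 0], "turn": 0}
    - {"claw": 0, "delta_pos": [0, 0, 0], "turn": 0}
    - {"claw": 0, "delta_pos": [0, 0, 0], "turn": 0}

```text
time_s: 7.75
eef_pos: [0.5354, 0.1295, 0.0955]
ee_rot: [2.099, 2.336, 0.002]
contact_force: [-0.0, -0.6, -0.0]
opening: 0.513
gripper_force: 0.0
```

Request:
play_rows:
  series:
    - {"claw": 0, "delta_pos": [0, 0, 0], "turn": 0}
    - {"claw": 0, "delta_pos": [0, 0, 0], "turn": 0}
    - {"claw": 0, "delta_pos": [0, 0, 0], "turn": 0}

```text
time_s: 8.05
eef_pos: [0.5352, 0.1291, 0.0956]
ee_rot: [2.1, 2.335, 0.003]
contact_force: [-1.8, -0.3, 4.8]
opening: 0.267
gripper_force: 58.4
```

Request:
play_rows:
  series:
    - {"claw": 0, "delta_pos": [0, 0, -0.006], "turn": 0}
    - {"claw": 0, "delta_pos": [0, 0, -0.012], "turn": 0}
    - {"claw": 0, "delta_pos": [0, 0, -0.015], "turn": 0}
    - {"claw": 0, "delta_pos": [0, 0, -0.02], "turn": 0}
    - {"claw": 0, "delta_pos": [0, 0, -0.02], "turn": 0}
    - {"claw": 0, "delta_pos": [0, 0, -0.02], "turn": 0}
    - {"claw": 0, "delta_pos": [0, 0, -0.02], "turn": 0}
    - {"claw": 0, "delta_pos": [0, 0, -0.017], "turn": 0}

```text
time_s: 8.85
eef_pos: [0.5346, 0.1288, 0.2263]
ee_rot: [2.1, 2.335, 0.001]
contact_force: [-0.0, -0.6, -4.5]
opening: 0.261
gripper_force: 59.0
```

Run:
```python
import sys;sys.argv=["","w3"]
exec(open("look.py").read())
print(s["contact_force"],s["opening"])
x,y,z=s["eef_pos"]
circ(P,(x,y),.03,z+.005,z+.06);circ(P,(x,y),.03,z-.03,z-.01);circ(P,(x,y),.03,z-.08,z-.035)
plan([.530,-.1795,z],[.995,.1])
```

```text
[-0.0359 -0.5549 -4.5073] 0.2611710043005154
circ 534.6177368164062 128.87936401367188 r 29.987648010253906 mean [0.5339 0.1366 0.2625] zmed 0.2653501943966881 9525
circ 534.4426879882812 131.5645294189453 r 19.80672264099121 mean [0.5333 0.1408 0.2109] zmed 0.21095098059945816 1640
circ 534.159423828125 132.43983459472656 r 9.637564659118652 mean [0.5334 0.138  0.1624] zmed 0.16267074943511176 398
t 8.9 tcp [0.5356 0.1291 0.2289] axes x [-0.1057  0.9944  0.0005] z [ 0.0045  0.001  -1.    ] delta [-0.3063 -0.0382  0.0022] turn 0.0057 q6 1.7014562943575962
```

Request:
play_rows:
  series:
    - {"claw": 0, "delta_pos": [-0.02, -0.002, 0], "turn": 0}
    - {"claw": 0, "delta_pos": [-0.038, -0.004, 0], "turn": 0}
    - {"claw": 0, "delta_pos": [-0.038, -0.004, 0], "turn": 0}
    - {"claw": 0, "delta_pos": [-0.038, -0.004, 0], "turn": 0}
    - {"claw": 0, "delta_pos": [-0.038, -0.004, 0], "turn": 0}
    - {"claw": 0, "delta_pos": [-0.038, -0.004, 0], "turn": 0}
    - {"claw": 0, "delta_pos": [-0.038, -0.004, 0], "turn": 0}
    - {"claw": 0, "delta_pos": [-0.038, -0.004, 0], "turn": 0}

```text
time_s: 9.7
eef_pos: [0.5346, -0.1603, 0.2246]
ee_rot: [2.101, 2.336, 0.0]
contact_force: [0.7, 0.2, -3.1]
opening: 0.267
gripper_force: 59.2
```

Request:
play_rows:
  series:
    - {"claw": 0, "delta_pos": [-0.038, -0.004, 0], "turn": 0}
    - {"claw": 0, "delta_pos": [-0.038, -0.004, 0], "turn": 0}
    - {"claw": 0, "delta_pos": [-0.02, 0, 0], "turn": 0}
    - {"claw": 0, "delta_pos": [-0.004, 0, 0], "turn": 0}
    - {"claw": 0, "delta_pos": [0, 0, 0], "turn": 0}
    - {"claw": 0, "delta_pos": [0, 0, 0], "turn": 0}
    - {"claw": 0, "delta_pos": [0, 0, 0], "turn": 0}

```text
time_s: 10.4
eef_pos: [0.5378, -0.2577, 0.2245]
ee_rot: [-2.099, -2.337, -0.0]
contact_force: [-0.2, -0.1, -3.7]
opening: 0.268
gripper_force: 59.2
```

Run:
```python
import sys;sys.argv=["","w4"]
exec(open("look.py").read())
np.savez("w4.npz",P=P,D=D)
from scipy.optimize import least_squares
x,y,z=s["eef_pos"]
print(s["qd"].max())
w=circ(P,(.53,-.18),.075,.079,.1)
hub=circ(P,(.53,-.18),.027,.088,.096)
c=circ(P,(x,y),.03,z-.03,z-.012)
for a,b in((.04,.055),(.055,.07),(.07,.085)):
    q=P[(np.hypot(P[:,0]-x,P[:,1]-y)<.02)&(P[:,2]>z-b)&(P[:,2]<z-a)]
    f=least_squares(lambda p:np.hypot(q[:,0]-p[0],q[:,1]-p[1])-.01,[x,y],loss="soft_l1",f_scale=.001).x
    print("shank",a,b,len(q),f,"z min")
q=P[(np.hypot(P[:,0]-x,P[:,1]-y)<.02)&(P[:,2]<z-.04)&(P[:,2]>.11)];print("tip z",np.percentile(q[:,2],[1,3]))
plan([.53,-.18,z],[.995,.1])
```

```text
0.0027251884411693154
circ 530.2734985351562 -177.44798278808594 r 55.30646514892578 mean [ 0.5302 -0.1766  0.0883] zmed 0.08819965617239583 9062
circ 530.8796997070312 -181.3158416748047 r 24.151805877685547 mean [ 0.5301 -0.1774  0.0921] zmed 0.0922068919980569 1139
circ 537.6199340820312 -254.84803771972656 r 19.85734748840332 mean [ 0.5364 -0.2456  0.2088] zmed 0.20900243559426587 1576
shank 0.04 0.055 83 [ 0.5374 -0.2568] z min
shank 0.055 0.07 198 [ 0.5375 -0.2569] z min
shank 0.07 0.085 128 [ 0.5374 -0.2569] z min
tip z [0.143  0.1441]
t 10.45 tcp [ 0.5378 -0.2578  0.2245] axes x [-0.1073  0.9942  0.0001] z [ 0.      0.0001 -1.    ] delta [0.0782 0.0006 0.    ] turn 0.0074 q6 1.016243317901364
```

View pics/w4.png

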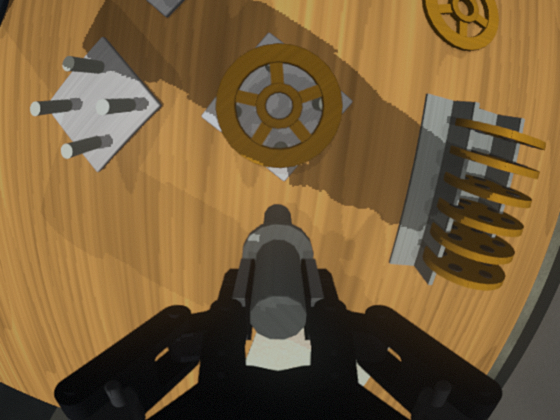

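The view shows the hub at about (279,104), with the shaft held vertically and its tip at about (278,208). I'll move above the bore.

Request:
play_rows:
  series:
    - {"claw": 0, "delta_pos": [0.02, 0.0004, 0], "turn": 0}
    - {"claw": 0, "delta_pos": [0.03, 0.0005, 0], "turn": 0}
    - {"claw": 0, "delta_pos": [0.02, 0.0005, 0], "turn": 0}
    - {"claw": 0, "delta_pos": [0.0098, 0, 0.01], "turn": 0}
    - {"claw": 0, "delta_pos": [0, 0, 0.015], "turn": 0}
    - {"claw": 0, "delta_pos": [0, 0, 0.01], "turn": 0}
    - {"claw": 0, "delta_pos": [0, 0, 0], "turn": 0}
    - {"claw": 0, "delta_pos": [0, 0, 0], "turn": 0}

```text
time_s: 11.25
eef_pos: [0.5306, -0.1793, 0.1896]
ee_rot: [2.1, 2.336, -0.0]
contact_force: [-0.6, -0.0, -3.6]
opening: 0.266
gripper_force: 59.1
```

Run:
```python
import sys;sys.argv=["","w5"]
exec(open("look.py").read())
from scipy.optimize import least_squares
x,y,z=s["eef_pos"];print(s["eef_pos"],s["contact_force"])
q=P[(np.hypot(P[:,0]-x,P[:,1]-y)<.02)&(P[:,2]<z-.04)&(P[:,2]>.11)]
print(len(q),least_squares(lambda p:np.hypot(q[:,0]-p[0],q[:,1]-p[1])-.01,[x,y],loss="soft_l1",f_scale=.001).x)
q=P[(np.hypot(P[:,0]-.53,P[:,1]+.178)<.062)&(np.hypot(P[:,0]-.53,P[:,1]+.178)>.036)&(P[:,2]>.083)&(P[:,2]<.095)]
h=cv2.convexHull((q[:,:2]*1000).astype(np.float32))[:,0]/1000
f=least_squares(lambda p:np.hypot(h[:,0]-p[0],h[:,1]-p[1])-.055,[.53,-.178],loss="soft_l1",f_scale=.001).x;print("wheel",f,len(q))
_,D=arm.camera("top");T=cloud("top",D);im=_;cv2.imwrite("pics/t5.png",im[...,::-1])
cv2.imwrite("pics/w5c.png",im)
```

```text
[ 0.5306 -0.1793  0.1896] [-0.5512 -0.037  -3.6482]
388 [ 0.5303 -0.1785]
wheel [ 0.5302 -0.1772] 5937
```

View pics/w5.png

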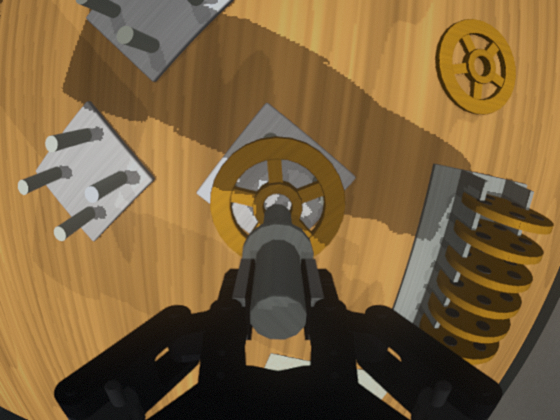

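The tip is at about (277,212), just above the bore and 1.2 mm short. I'll correct that and lower.

Request:
play_rows:
  series:
    - {"claw": 0, "delta_pos": [0.0012, 0, 0.004], "turn": 0}
    - {"claw": 0, "delta_pos": [0, 0, 0.004], "turn": 0}
    - {"claw": 0, "delta_pos": [0, 0, 0.004], "turn": 0}
    - {"claw": 0, "delta_pos": [0, 0, 0.004], "turn": 0}
    - {"claw": 0, "delta_pos": [0, 0, 0.004], "turn": 0}
    - {"claw": 0, "delta_pos": [0, 0, 0.002], "turn": 0}

```text
time_s: 11.95
eef_pos: [0.5303, -0.1783, 0.1668]
ee_rot: [-2.1, -2.336, 0.001]
contact_force: [-0.7, 0.8, -4.2]
opening: 0.266
gripper_force: 59.1
```

Request:
play_rows:
  series:
    - {"claw": 0, "delta_pos": [0, 0, 0.006], "turn": 0}
    - {"claw": 0, "delta_pos": [0, 0, 0.007], "turn": 0}
    - {"claw": 0, "delta_pos": [0, 0, 0.007], "turn": 0}
    - {"claw": 0, "delta_pos": [0, 0, 0.007], "turn": 0}
    - {"claw": 0, "delta_pos": [0, 0, 0.007], "turn": 0}
    - {"claw": 0, "delta_pos": [0, 0, 0.007], "turn": 0}
    - {"claw": 0, "delta_pos": [0, 0, 0.005], "turn": 0}
    - {"claw": 0, "delta_pos": [0, 0, 0.003], "turn": 0}

```text
time_s: 12.75
eef_pos: [0.5302, -0.1782, 0.1177]
ee_rot: [-2.1, -2.336, 0.001]
contact_force: [0.8, -0.5, -3.3]
opening: 0.267
gripper_force: 59.1
```

Request:
play_rows:
  series:
    - {"claw": 0, "delta_pos": [0, 0, 0.001], "turn": 0}
    - {"claw": 0, "delta_pos": [0, 0, 0.001], "turn": 0}
    - {"claw": 0, "delta_pos": [0, 0, 0], "turn": 0}

```text
time_s: 13.05
eef_pos: [0.5306, -0.1783, 0.1165]
ee_rot: [2.1, 2.336, 0.0]
contact_force: [-0.3, -0.5, -4.3]
opening: 0.265
gripper_force: 59.1
```

Request:
play_rows:
  series:
    - {"claw": 0, "delta_pos": [0, 0, 0.001], "turn": 0}
    - {"claw": 0, "delta_pos": [0, 0, 0.001], "turn": 0}
    - {"claw": 0, "delta_pos": [0, 0, 0.001], "turn": 0}
    - {"claw": 0, "delta_pos": [0, 0, 0], "turn": 0}
    - {"claw": 0, "delta_pos": [0, 0, 0], "turn": 0}

```text
time_s: 13.55
eef_pos: [0.5305, -0.1784, 0.1137]
ee_rot: [2.1, 2.336, 0.0]
contact_force: [-2.3, 0.6, 2.3]
opening: 0.263
gripper_force: 60.0
```

Contact has started: the vertical force rose from -4 N to +2 N. I'll press slightly, release and retreat.

Request:
play_rows:
  series:
    - {"claw": 0, "delta_pos": [0, 0, 0.0007], "turn": 0}
    - {"claw": 0, "delta_pos": [0, 0, 0], "turn": 0}
    - {"claw": 1, "delta_pos": [0, 0, 0], "turn": 0}
    - {"claw": 1, "delta_pos": [0, 0, 0], "turn": 0}
    - {"claw": 1, "delta_pos": [0, 0, 0], "turn": 0}
    - {"claw": 1, "delta_pos": [0, 0, 0], "turn": 0}
    - {"claw": 1, "delta_pos": [0, 0, 0], "turn": 0}

```text
time_s: 14.25
eef_pos: [0.5305, -0.1783, 0.1125]
ee_rot: [-2.101, -2.336, 0.0]
contact_force: [-0.1, 0.1, 0.3]
opening: 0.998
gripper_force: 0.0
```

Request:
play_rows:
  series:
    - {"claw": 1, "delta_pos": [0, 0, -0.015], "turn": 0}
    - {"claw": 1, "delta_pos": [0, 0, -0.03], "turn": 0}
    - {"claw": 1, "delta_pos": [0, 0, -0.03], "turn": 0}
    - {"claw": 1, "delta_pos": [0, 0, -0.03], "turn": 0}
    - {"claw": 1, "delta_pos": [-0.03, 0, -0.01], "turn": 0}
    - {"claw": 1, "delta_pos": [-0.03, 0, 0], "turn": 0}
    - {"claw": 1, "delta_pos": [0, 0, 0], "turn": 0}
    - {"claw": 1, "delta_pos": [0, 0, 0], "turn": 0}

```text
time_s: 15.05
eef_pos: [0.5366, -0.2383, 0.2272]
ee_rot: [-2.102, -2.334, 0.0]
contact_force: [-0.1, 0.0, -0.0]
opening: 0.999
gripper_force: 0.0
```

Run:
```python
import sys;sys.argv=["","w6"]
exec(open("look.py").read())
print("head");circ(P,(.53,-.178),.03,.143,.165)
print("collar");circ(P,(.53,-.178),.03,.093,.103)
print("wheel");circ(P,(.53,-.178),.075,.079,.092)
print("stand plate");q=P[(abs(P[:,0]-.53)<.1)&(abs(P[:,1]+.178)<.1)&(P[:,2]>.006)&(P[:,2]<.016)];print(cv2.minAreaRect((q[:,:2]*1000).astype(np.float32)))
```

```text
head
circ 530.2799072265625 -176.98745727539062 r 12.062682151794434 mean [ 0.5304 -0.1767  0.1531] zmed 0.15325606682055026 971
collar
circ 530.5220336914062 -176.91012573242188 r 20.180143356323242 mean [ 0.5302 -0.1707  0.0983] zmed 0.0983232245251995 720
wheel
circ 530.2085571289062 -177.25758361816406 r 55.1912727355957 mean [ 0.53   -0.1762  0.0877] zmed 0.08800288619248972 7640
stand plate
((528.0770874023438, -179.32620239257812), (120.39961242675781, 120.30197143554688), 56.85398864746094)
```

View pics/w6.png

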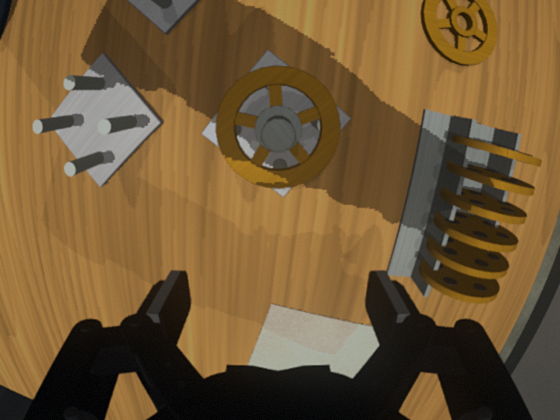

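The view shows the shaft seated upright in the hub at about (278,132). The head top is at 152 mm as expected, and the wheel is flat, 3 mm from the stand's centre.

```bash
python3 -c "
from workcell import arm
print(arm.hand_in())"
```

```text
the job is handed in; nothing more can be done
None
```

The jaw is fully open and the shaft is seated collar-on-hub in the wheel, which lies flat about 3 mm from its stand's centre; I handed the job in after about 15 s, and no verdict came back.

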